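Fit the stirrer to the bench mixer's splined drive

ROBOT

A 6-joint arm with a two-finger parallel gripper is mounted at the origin on a cart in front of the work surface, level with it; the furniture and walls round the work are solid. World frame = base frame: x ahead of the robot, y to its left, z up, the work surface at z = 0. Lengths are in m, angles in rad, forces in N, time in s.
With the tool pointing down it reaches from about 0.35 to 0.975 m from the base axis. Payload 4.9 kg.
Tool frame: the origin (TCP) lies midway between the tips of the shut fingers; the grasp point (between the pads) lies 19 mm behind it (manip.grip_point_offset is the distance from the TCP to the grasp point, in m); z points along the fingers, y is the direction in which the jaws open and shut (so a half turn about z gives the same grasp; the last joint's range is limited). The gripper opens to 85 mm and grips with 20 to 120 N. Pads are 22 mm wide; open, the fingers measure 114 mm over their backs; the gripper's body (76 mm by 85 mm) begins 54 mm behind the grasp point. The pads swing forward as they close: fully open they stand 13 mm farther back than shut.
Start: joints at [1.092, 0.053, 1.613, -0, 1.476, -0.119], TCP at [0.22, 0.585, 0.231] pointing down, gripper open.
Joint ranges: [-3.01, 3.01], [-1.01, 2.22], [0.06, 2.58], [-1.02, 4.17], [0.09, 2.62], [-3.14, 3.14]. Speed limits (rad/s): [2.57, 2.57, 3.14, 3.14, 3.14, 3.14].

INTERFACE

Orientations are given as a unit quaternion [w, x, y, z].
In Python, from plant import manip gives the robot as it stands. The module is installed in compiled form; this text tells all that it offers.
- The arm moves only by the tool send_rows, never from a script. Its argument "steps" is a list of rows, each a list of 6 numbers: the shift along the tool's x, y, z in m, then the turn, a rotation vector about the tool's x, y, z in degrees. In form: [[dx, dy, dz, wx, wy, wz], ...]. A call has 1 to 8 rows; each row shifts and turns the commanded pose from where the row before left it, along the tool's axes as they then stand; what a row does not reach is not made up. A row lasts 1/8 s, in which the tool goes at most 62.5 mm and 10.7 degrees, less where a joint would pass 70% of its speed; a pose out of reach is approached as far as the arm can. A call is refused whole if a number of a shift passes 0.0625 or a number of a turn 10.7, either way. A call with a gripper value outside its range is refused whole. "grip" is the opening, from 0 (shut) to 1 (fully open), set as the call begins (left out, the last holds). The fingers move at their own pace and stop on an object; the grip force is fixed at half the most. Time passes only in rows, so rows that do not move let the fingers close. It gives the time, the measured TCP pose, the force and the opening at its end, in the units of the state.
- manip.state(): the state, without advancing time (a new reading comes with each control period).
- manip.grab_frame(name): name is "side" or "top"; returns the picture (420x560x3 uint8, blue, green, red); there is no depth.
- manip.get_calibration(name): a dict with "K" (3x3 intrinsics, pixels), "distortion" ([k1, k2, p1, p2, k3] as OpenCV has them; the pictures are not rectified), "R" (3x3) and "t" (3): a world point X has camera coordinates R X + t. Camera axes: x right, y down, z forward; pixel columns grow to the right and rows downward; lengths in m; the calibration is good to about 2 mm. A picture is of the moment at which its call begins. get_calibration takes no time and is no camera call.
- manip.job_done(): hands the job in, once; it reports no verdict.
The state is a dict: "time": time; "joint_pos": joint angles; "joint_vel": joint speeds; "joint_efforts": joint torques, N m; "tool_pos": TCP position; "tool_rot": TCP orientation; "contact_force": force on the tool from outside, world axes, zero at the start; "ft_torque": the same for the moment, N m; "gripper_width": opening from 0.0 (shut) to 1.0 (fully open).
Only numpy, scipy, OpenCV 4.12 (cv2) and the standard library are available. Lean on these libraries where they do the work, as an engineer would, in place of code of your own. Each camera call takes 0.05 s, during which the arm holds its last target.

TASK

Lift the stirrer up and off its forked hook and carry it to the bench mixer. Turn it until its splined foot meshes with the slots of the drive hub, slide it fully home so that its collar sits flush on the hub, and keep it pressed down against the spring: finish while still holding it there, without letting go. Leave the jar, the plaster cast and the roll of tape where they are.

Things in the scene. Friction and masses are not known exactly. Their poses are not given: they have to be found in the camera images.
- stirrer: Loose steel stirrer, 136 mm tall, 0.11 to 0.21 kg, own z up, origin at the foot's lowest point. z 0-22 mm: cross of 4 splines along own +-x, +-y, 7 mm wide, reaching 16 mm out, round-nosed. z 22-26: collar, 40 mm across. Stem 10 mm. z 30-55: wire loops to 27 mm out at +-x. z 92-96: flange, 26 mm across, by which it hangs. Above: square grip. Starts 33 mm over the counter, at any yaw.
- stirrer_grip (a point): Middle of the stirrer's dark grey square grip, 116 mm above its foot; the grip is 24 x 24 mm and 40 mm tall, its flats face own +-x and +-y, so they are parallel to the splines.
- stand: Fixed aluminium stand, origin on the counter straight below the hanging stirrer (within 2 mm). Grey foot plate 105 x 85 x 10 mm; a post at own x 43 to 57 mm carries the fork, whose open end points to own -x (roughly to the robot).
- fork (a point): Between the prongs, where the stirrer hangs, level with their tops, 125 mm above the counter. Prongs 7 mm thick, 14 mm apart, ending 20 mm towards own -x in lips 7 mm high; nothing of the stand is higher. Raise the stirrer 10 to 25 mm (more brings its loops against the prongs), then draw it out towards the stand's -x: clear after 60 mm.
- mixer: Fixed white bench mixer, origin on the counter under its centre: housing 120 x 120 x 40 mm with a control panel on its own -x side; on it a round steel pan, rim 106 mm across and 64 mm above the counter; in the pan's centre the drive hub.
- drive_mouth (a point): Centre of the hub's top face, 68 mm above the counter, z up. Hub: aluminium, 48 mm across, with 4 slots along this point's own +-x, +-y, 10 mm wide, reaching 18 mm out, 28 mm deep. It rests at any yaw and turns stiffly (0.12 N m). The foot fits at every quarter turn, 1.5 mm play to each side. Home: the stirrer's collar lies on the hub face, its foot 22 mm below this point.
- seat_pin (a joint): Travel of the spring pin in the bottom of the socket (m): 0 at rest, its top 14 mm below the hub face; 0.008 when the stirrer is home. The spring pushes up with 4.8 N at first, 9.6 N at home, and lifts the stirrer again when it is let go.
- pumice_jar: Bystander: round white jar 63 mm across, 58 mm tall, origin under its centre.
- plaster_cast: Bystander: yellow plaster arch model, 53 x 68 x 29 mm, origin under its centre.
- tape_roll: Bystander: roll of off-white tape, 52 mm across, 18 mm tall, origin under its centre.

How it is judged:
By the outcome, as a careful person would: the job done as asked, in the order asked, and still so for the second after the job is handed in, while the arm keeps its last pose, push and grip.
It also fails if it takes over 40 s, if anything falls off the work surface, if the arm or the gripper's body presses on something with over 40 N, if the wrist force passes 120 N, or if a joint passes its speed limit or range.

## Working session

There is one attempt and no reset: what is moved stays moved. The work goes in short steps, Python scripts to look and compute and a tool call to move; the robot and the scene stay as the last step left them, time stands still between calls to the robot, and variables do not carry over. Pictures are saved under pics/ and viewed, and the job is handed in when it is done.

Besides the shell and the picture viewer there is one more tool, called after ">>>" as name(argument=value, ...), one argument or row to a line, values as JSON. send_rows: Moves the arm, as the interface text tells. Its arguments: {"type":"object","properties":{"steps":{"type":"array"},"grip":{"type":"number"}},"required":["steps"]}

```bash
mkdir -p pics; python3 - <<'E'
from plant import manip
import cv2
print(manip.state(), manip.grip_point_offset)
for n in("side","top"):
    print(n,manip.get_calibration(n))
    cv2.imwrite(f"pics/{n}0.png",manip.grab_frame(n))
E
```

```text
{'time': 0.0, 'joint_pos': array([ 1.09199549e+00,  5.33837765e-02,  1.61433248e+00,  2.34045866e-05,
        1.47596024e+00, -1.18992725e-01]), 'joint_vel': array([-5.26849014e-05, -5.94031609e-04, -3.53785940e-04,  8.57053460e-04,
        6.34233960e-04, -1.63952665e-04]), 'joint_efforts': array([-5.83897563e-04, -3.93652046e+01, -3.70188046e+01, -1.49750817e-04,
        6.78429191e-03,  4.29230710e-06]), 'tool_pos': array([0.21975696, 0.58442043, 0.23002333]), 'tool_rot': array([-3.17943424e-04,  1.78936184e-01,  9.83860131e-01, -9.92297238e-04]), 'contact_force': array([-0.7299387 , -0.52882716,  0.5615288 ]), 'ft_torque': array([ 0.00193184, -0.05702106,  0.034749  ]), 'gripper_width': 0.997732279764174} 0.0187
side {'K': array([[461.39796273,   0.        , 270.2588128 ],
       [  0.        , 461.39796273, 214.53136297],
       [  0.        ,   0.        ,   1.        ]]), 'distortion': array([-0.10381414,  0.        ,  0.        ,  0.        ,  0.        ]), 'R': array([[ 0.99545426, -0.09195988,  0.02478308],
       [-0.01470471, -0.40549315, -0.9139798 ],
       [ 0.09409884,  0.90946066, -0.40500212]]), 't': array([-0.55787534,  0.1008881 ,  1.39732162])}
top {'K': array([[411.18905767,   0.        , 277.20633284],
       [  0.        , 411.18905767, 209.36468958],
       [  0.        ,   0.        ,   1.        ]]), 'distortion': array([-0.08186293,  0.        ,  0.        ,  0.        ,  0.        ]), 'R': array([[-0.00764113, -0.99989906,  0.01197874],
       [-0.98761389,  0.00566877, -0.15680139],
       [ 0.15671766, -0.01302851, -0.98755751]]), 't': array([-0.01787493,  0.55614403,  1.1168818 ])}
```

View pics/side0.png

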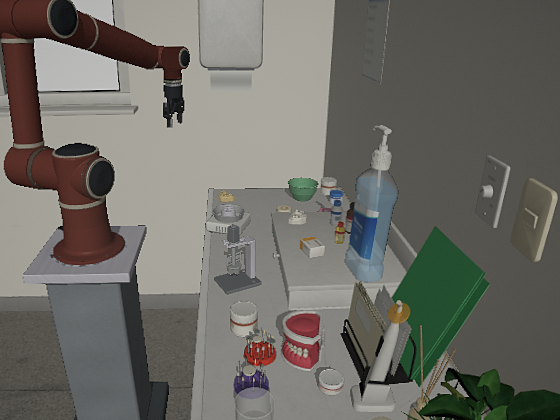

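View pics/top0.png

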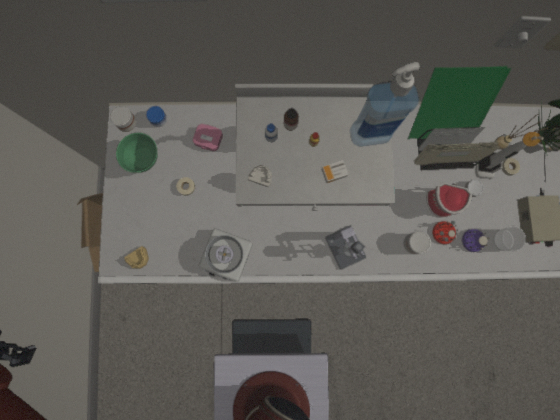

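The side view shows the stirrer on its stand near (236,240) and the mixer near (228,215). In the top view the stand is near (347,248) and the mixer near (226,255). The jar, cast and tape are well away. I'll enlarge both areas.

```bash
cat > h.py <<'E'
import cv2,numpy as np
def crop(img,x0,y0,w,h,s,out):
    c=cv2.resize(img[y0:y0+h,x0:x0+w],None,fx=s,fy=s,interpolation=cv2.INTER_CUBIC)
    c=cv2.convertScaleAbs(c,alpha=1.3)
    for i in range(0,w,10):
        cv2.line(c,(i*s,0),(i*s,6 if i%50 else 14),(0,255,255),1); cv2.putText(c,str(x0+i),(i*s+1,16),0,.35,(0,255,255),1)
    for i in range(0,h,10):
        cv2.line(c,(0,i*s),(8,i*s),(0,255,255),1); cv2.putText(c,str(y0+i),(9,i*s+4),0,.35,(0,255,255),1)
    cv2.imwrite(out,c)
def ray(cal,px):
    u=cv2.undistortPoints(np.array([[px]],float),cal['K'],cal['distortion'])[0,0]
    C=-cal['R'].T@cal['t']; d=cal['R'].T@np.array([u[0],u[1],1]); return C,d/np.linalg.norm(d)
def tri(c1,p1,c2,p2):
    A=np.zeros((3,3));b=np.zeros(3);rs=[ray(c1,p1),ray(c2,p2)]
    for C,d in rs:
        P=np.eye(3)-np.outer(d,d);A+=P;b+=P@C
    X=np.linalg.solve(A,b); return X,[np.linalg.norm((np.eye(3)-np.outer(d,d))@(X-C)) for C,d in rs]
def onz(c,p,z):
    C,d=ray(c,p); return C+d*(z-C[2])/d[2]
def proj(c,X):
    r,_=cv2.Rodrigues(c['R']); return cv2.projectPoints(np.atleast_2d(np.array(X,float)),r,c['t'],c['K'],c['distortion'])[0][:,0]
E
python3 - <<'E'
from h import *
s=cv2.imread('pics/side0.png');t=cv2.imread('pics/top0.png')
crop(t,315,215,65,65,9,'pics/t_st.png');crop(t,190,220,70,65,9,'pics/t_mx.png')
crop(s,205,215,70,80,7,'pics/s_st.png');crop(s,195,185,70,55,9,'pics/s_mx.png')
E
```

```text
(no output)
```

View pics/t_st.png

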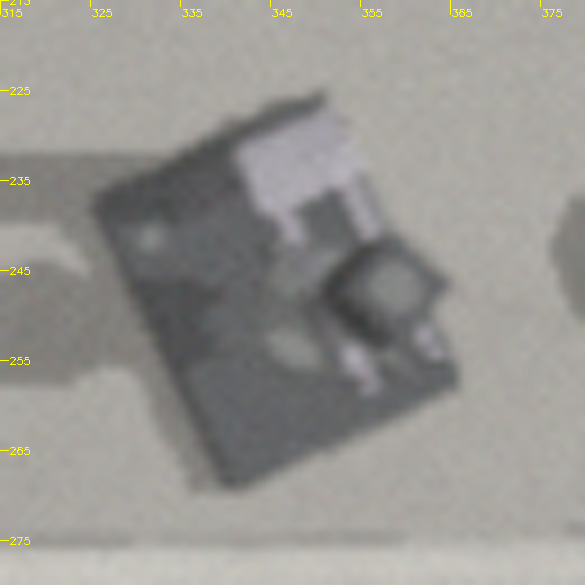

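View pics/t_mx.png

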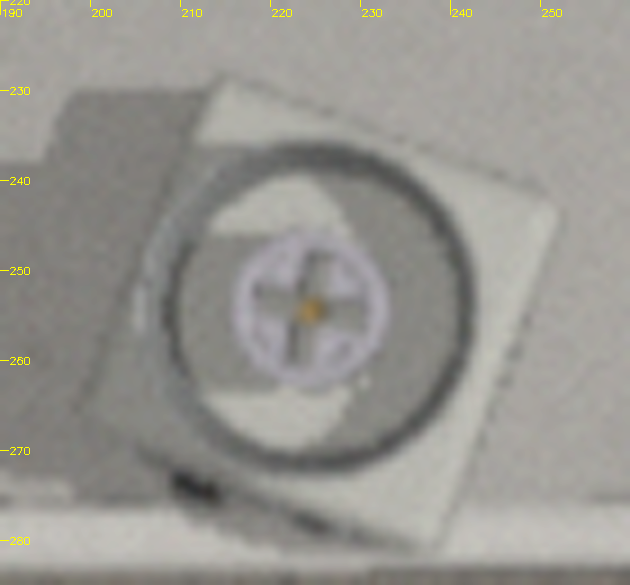

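View pics/s_st.png

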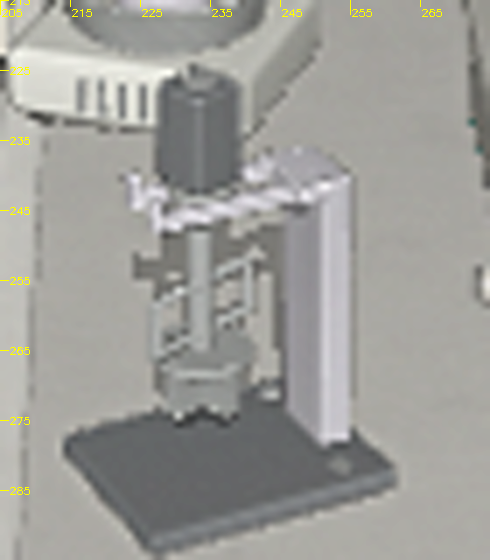

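View pics/s_mx.png

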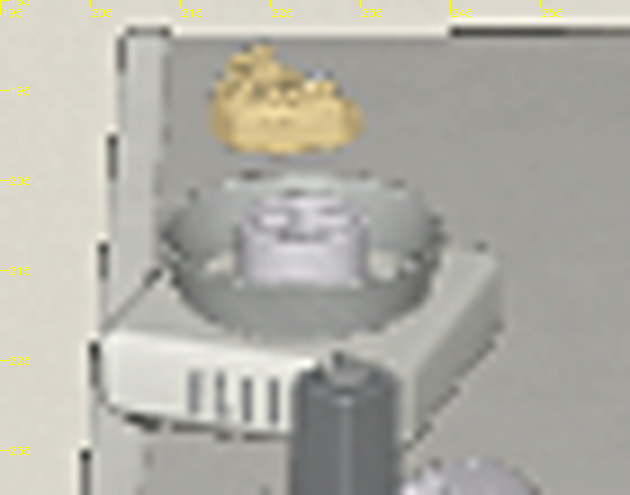

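```bash
python3 - <<'E'
from h import *
from plant import manip
S=manip.get_calibration('side');T=manip.get_calibration('top')
o=.44
q=lambda x,y,x0,y0,s:((x+.5)/s-.5+x0,(y+.5)/s-.5+y0)
hub_t=q(310.5,308.5,190,220,9); hub_s=q(305,222,195,185,9)
print('hub',tri(T,hub_t,S,hub_s),onz(T,hub_t,.068),onz(S,hub_s,.068))
rim_t=q((162+476)/2,(140+472)/2,190,220,9);print('rim',onz(T,rim_t,.064))
g_t=q(388,290,315,215,9); g_s=q(200,88,205,215,7)
print('grip top',tri(T,g_t,S,g_s),onz(T,g_t,.169),onz(S,g_s,.169))
# flange/grip bottom
fp=[(92,205),(322,95),(458,380),(235,490)]
P=[onz(T,q(x,y,315,215,9),.010)for x,y in fp];print(np.round(P,4))
for i in range(4):
    d=P[(i+1)%4]-P[i];print(np.linalg.norm(d),np.degrees(np.arctan2(d[1],d[0])))
pr=[(345,375,430,360)]
# prong directions in top z=.125
for a,b in [((290,240),(375,392)),((365,232),(440,357))]:
    A=onz(T,q(*a,315,215,9),.125);B=onz(T,q(*b,315,215,9),.125);d=B-A
    print('prong',A,B,np.degrees(np.arctan2(d[1],d[0])))
# hub slots ends
for a,b in [((324,250),(298,365)),((255,296),(370,318))]:
    A=onz(T,q(*a,190,220,9),.068);B=onz(T,q(*b,190,220,9),.068);d=B-A
    print('slot',A,B,np.linalg.norm(d),np.degrees(np.arctan2(d[1],d[0])))
for a,b in [((382,237),(447,287)),((447,287),(384,347)),((325,295),(382,237)),((325,295),(384,347))]:
    A=onz(T,q(*a,315,215,9),.169);B=onz(T,q(*b,315,215,9),.169);d=B-A
    print('gripedge',A,B,np.linalg.norm(d),np.degrees(np.arctan2(d[1],d[0])))
E
```

```text
hub (array([0.43100565, 0.12427183, 0.06748335]), [np.float64(0.00038997409202236034), np.float64(0.00038997409202241244)]) [0.43058924 0.12420219 0.068     ] [0.43139005 0.12312511 0.068     ]
rim [0.43153449 0.12209488 0.064     ]
grip top (array([ 0.44096078, -0.22057907,  0.1660839 ]), [np.float64(0.00025427945729377386), np.float64(0.00025427945729385556)]) [ 0.44051633 -0.21996996  0.169     ] [ 0.44112351 -0.22665658  0.169     ]
[[ 0.4789 -0.1586  0.01  ]
 [ 0.5139 -0.234   0.01  ]
 [ 0.4219 -0.2748  0.01  ]
 [ 0.3879 -0.202   0.01  ]]
0.08310021726825506 -65.12889594478482
0.10062106252576641 -156.11511719544725
0.08028924014544665 115.08221534655723
0.1009077646946001 25.484137181916847
prong [ 0.45810809 -0.20109075  0.125     ] [ 0.41405769 -0.22436057  0.125     ] -152.15455258153105
prong [ 0.46023163 -0.22304736  0.125     ] [ 0.42390542 -0.24362646  0.125     ] -150.4680776024355
slot [0.44823643 0.12029466 0.068     ] [0.41361183 0.12780353 0.068     ] 0.03542946121048403 167.76401250828337
slot [0.43443623 0.14104506 0.068     ] [0.42763946 0.10618366 0.068     ] 0.035517785775747615 -101.0322970662106
gripedge [ 0.45524026 -0.21881527  0.169     ] [ 0.44118433 -0.23651466  0.169     ] 0.02260171686104728 -128.45477179763859
gripedge [ 0.44118433 -0.23651466  0.169     ] [ 0.42477253 -0.218298    0.169     ] 0.024519257058017302 132.01638121283085
gripedge [ 0.43930259 -0.20232657  0.169     ] [ 0.45524026 -0.21881527  0.169     ] 0.022932220816412784 -45.97353969457619
gripedge [ 0.43930259 -0.20232657  0.169     ] [ 0.42477253 -0.218298    0.169     ] 0.021591866610319033 -132.29445573806694
```

```bash
cat > p.py <<'E'
import numpy as np,json,sys
from scipy.spatial.transform import Rotation as Ro
def down(yaw): # yaw of tool y, deg
    y=np.radians(yaw); Y=np.array([np.cos(y),np.sin(y),0]);Z=np.array([0,0,-1.]);X=np.cross(Y,Z)
    return Ro.from_matrix(np.c_[X,Y,Z])
def cur():
    from plant import manip
    s=manip.state();q=s['tool_rot'];return s['tool_pos'],Ro.from_quat(np.r_[q[1:],q[0]])
def yawof(R): y=R.as_matrix()[:,1];return np.degrees(np.arctan2(y[1],y[0]))
def plan(wps,start=None):
    p,R=start or cur(); p=np.array(p,float)
    print('start',np.round(p,4),'yaw',round(yawof(R),2),'tiltz',np.round(R.as_matrix()[:,2],4))
    rows=[]
    for x,y,z,yaw,n in wps:
        P0,R0=p.copy(),R; T=np.array([x,y,z]);D=(R0.inv()*down(yaw)).as_rotvec()
        for k in range(n):
            a=(k+1)/n; tp=P0+a*(T-P0);tR=R0*Ro.from_rotvec(D*a)
            r=np.r_[np.round(R.inv().apply(tp-p),4),np.round(np.degrees((R.inv()*tR).as_rotvec()),1)]
            rows.append(r.tolist()); p=p+R.apply(r[:3]);R=R*Ro.from_rotvec(np.radians(r[3:]))
    for i in range(0,len(rows),8):print(json.dumps(rows[i:i+8]))
    print('end',p,yawof(R),len(rows))
E
python3 - <<'E'
from p import *
plan([(.42,.42,.24,42,5),(.50,.10,.24,-4,8),(.4405,-.2195,.24,-45,8)])
E
```

```text
start [0.2198 0.5845 0.2302] yaw 69.39 tiltz [-8.0e-04 -1.6e-03 -1.0e+00]
[[-0.0491, -0.0167, -0.0019, -0.0, 0.0, 5.5], [-0.0504, -0.0119, -0.002, -0.0, 0.0, 5.5], [-0.0513, -0.007, -0.0019, -0.1, 0.0, 5.4], [-0.0518, -0.0022, -0.002, 0.0, 0.0, 5.5], [-0.0518, 0.0028, -0.0019, -0.0, 0.0, 5.5], [-0.0364, -0.0193, 0.0, 0.0, 0.0, 5.7], [-0.0382, -0.0156, 0.0, 0.0, 0.0, 5.8], [-0.0395, -0.0117, 0.0, 0.0, 0.0, 5.7]]
[[-0.0405, -0.0077, 0.0, 0.0, 0.0, 5.8], [-0.0411, -0.0036, 0.0, 0.0, 0.0, 5.7], [-0.0412, 0.0006, 0.0, 0.0, 0.0, 5.8], [-0.041, 0.0047, 0.0, 0.0, 0.0, 5.7], [-0.0403, 0.0087, 0.0001, 0.0, 0.0, 5.8], [-0.0404, -0.0046, 0.0, 0.0, 0.0, 5.1], [-0.0406, -0.001, 0.0, 0.0, 0.0, 5.1], [-0.0405, 0.0026, 0.0, 0.0, 0.0, 5.2]]
[[-0.0401, 0.0062, 0.0, 0.0, 0.0, 5.1], [-0.0395, 0.0098, 0.0, 0.0, 0.0, 5.1], [-0.0383, 0.0133, 0.0, 0.0, 0.0, 5.1], [-0.0371, 0.0166, 0.0, 0.0, 0.0, 5.2], [-0.0354, 0.0199, 0.0, 0.0, 0.0, 5.1]]
end [ 0.44046847 -0.21947203  0.24001385] -45.01356106631579 21
```

>>> send_rows(
  steps=[
    [-0.0491,-0.0167,-0.0019,0,0,5.5],
    [-0.0504,-0.0119,-0.002,0,0,5.5],
    [-0.0513,-0.007,-0.0019,-0.1,0,5.4],
    [-0.0518,-0.0022,-0.002,0,0,5.5],
    [-0.0518,0.0028,-0.0019,0,0,5.5],
    [-0.0364,-0.0193,0,0,0,5.7],
    [-0.0382,-0.0156,0,0,0,5.8],
    [-0.0395,-0.0117,0,0,0,5.7],
  ],
  grip=1,
)

```text
time: 1.1
tool_pos: [0.4503, 0.299, 0.2402]
tool_rot: [-0.0, 0.54, 0.841, 0.0]
contact_force: [-0.1, -0.6, 0.2]
gripper_width: 1.001
```

>>> send_rows(
  steps=[
    [-0.0405,-0.0077,0,0,0,5.8],
    [-0.0411,-0.0036,0,0,0,5.7],
    [-0.0412,0.0006,0,0,0,5.8],
    [-0.041,0.0047,0,0,0,5.7],
    [-0.0403,0.0087,0,0,0,5.8],
    [-0.0404,-0.0046,0,0,0,5.1],
    [-0.0406,-0.001,0,0,0,5.1],
    [-0.0405,0.0026,0,0,0,5.2],
  ],
)

```text
time: 2.1
tool_pos: [0.4773, -0.0206, 0.2399]
tool_rot: [-0.001, 0.817, 0.577, 0.001]
contact_force: [0.2, 0.4, 0.3]
gripper_width: 1.002
```

>>> send_rows(
  steps=[
    [-0.0401,0.0062,0,0,0,5.1],
    [-0.0395,0.0098,0,0,0,5.1],
    [-0.0383,0.0133,0,0,0,5.1],
    [-0.0371,0.0166,0,0,0,5.2],
    [-0.0354,0.0199,0,0,0,5.1],
    [0,0,0,0,0,0],
    [0,0,0,0,0,0],
  ],
)

```text
time: 2.98
tool_pos: [0.4405, -0.2185, 0.2396]
tool_rot: [-0.001, 0.924, 0.383, 0.001]
contact_force: [-0.1, 0.2, -0.4]
gripper_width: 0.996
```

```bash
python3 - <<'E'
from p import *
from h import *
from plant import manip
s=manip.grab_frame('side');t=manip.grab_frame('top')
crop(t,310,205,80,75,8,'pics/t1.png');crop(s,195,190,90,105,5,'pics/s1.png')
plan([(.4405,-.2195,.136,-45,4)])
print(manip.state())
E
```

```text
start [ 0.4408 -0.218   0.2399] yaw -44.92 tiltz [ 7.0e-04  1.9e-03 -1.0e+00]
[[-0.0004, 0.0002, 0.026, -0.0, -0.0, 0.0], [-0.0003, 0.0002, 0.0259, -0.0, -0.1, 0.0], [-0.0003, 0.0003, 0.026, -0.0, 0.0, 0.1], [-0.0004, 0.0002, 0.026, -0.0, -0.0, -0.0]]
end [ 0.44048025 -0.21953454  0.1359531 ] -45.01918459892803 4
{'time': 3.075, 'joint_pos': array([-0.61195561, -0.27947114,  1.90430498,  0.00201293,  1.5172542 ,
        0.17192462]), 'joint_vel': array([ 0.00532068, -0.00184837, -0.00236153, -0.00185053, -0.00241128,
       -0.00138065]), 'joint_efforts': array([-3.91648896e-01, -2.51130474e+01, -3.74093556e+01, -7.78879621e-03,
       -2.19368507e-03, -2.70181617e-04]), 'tool_pos': array([ 0.44081848, -0.21804418,  0.23985515]), 'tool_rot': array([-7.47573084e-04,  9.23609073e-01,  3.83334332e-01,  7.15915516e-04]), 'contact_force': array([-0.33315751, -0.7201966 ,  0.23529958]), 'ft_torque': array([ 0.01527836, -0.00240636,  0.01719323]), 'gripper_width': 1.0027815782929541}
```

View pics/t1.png

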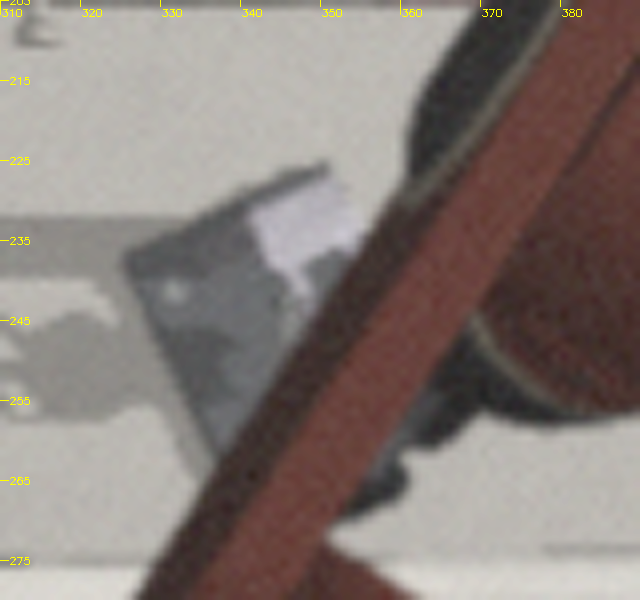

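View pics/s1.png

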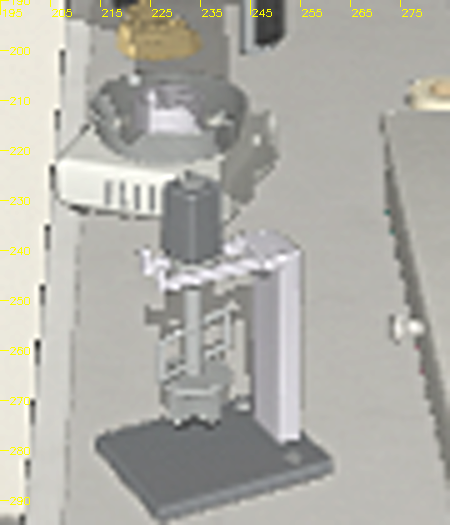

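The arm hides the grip in the top view. The side view shows the stirrer hanging unmoved, with its grip top at (235,226) and fingertips just entering at the upper edge. I'll check the alignment with a side crop taken higher up.

```bash
python3 - <<'E'
from h import *
from plant import manip
s=manip.grab_frame('side');crop(s,185,150,100,110,5,'pics/s2.png')
S=manip.get_calibration('side');print(proj(S,[[.4408,-.218,.24],[.4405,-.2195,.169]]))
E
```

```text
[[232.72429886 199.79263685]
 [232.84360236 225.93416312]]
```

View pics/s2.png

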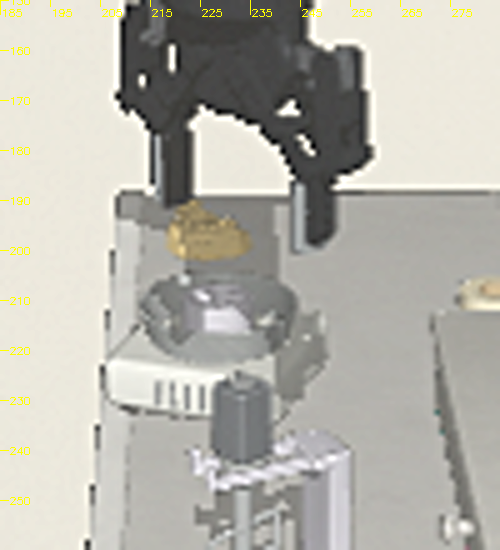

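Pads at x≈223 and 244 straddle the grip centre at 233, so it's well centred. I'll descend and close.

>>> send_rows(
  steps=[
    [-0.0004,0.0003,0.026,0,0,0],
    [-0.0004,0.0003,0.026,0,-0.1,0],
    [-0.0004,0.0003,0.026,0,0,0],
    [-0.0003,0.0003,0.026,0,0,0],
    [0,0,0,0,0,0],
    [0,0,0,0,0,0],
  ],
)

```text
time: 3.88
tool_pos: [0.4412, -0.2207, 0.1372]
tool_rot: [0.0, 0.924, 0.383, 0.0]
contact_force: [0.1, -0.4, 0.3]
gripper_width: 0.999
```

>>> send_rows(
  steps=[
    [0,0,0,0,0,0],
    [0,0,0,0,0,0],
    [0,0,0,0,0,0],
    [0,0,0,0,0,0],
    [0,0,0,0,0,0],
    [0,0,0,0,0,0],
  ],
  grip=0,
)

```text
time: 4.62
tool_pos: [0.4408, -0.2211, 0.1366]
tool_rot: [0.0, 0.924, 0.383, 0.0]
contact_force: [0.3, 0.2, 2.5]
gripper_width: 0.273
```

```bash
python3 - <<'E'
from h import *
from p import *
from plant import manip
s=manip.grab_frame('side');crop(s,190,170,100,120,5,'pics/s3.png')
st=manip.state();print({k:st[k] for k in('time','tool_pos','contact_force','ft_torque','gripper_width','joint_pos')})
cur_=cur();print(yawof(cur_[1]))
E
```

```text
{'time': 4.675, 'tool_pos': array([ 0.44081976, -0.22111485,  0.13658971]), 'contact_force': array([-0.5084507 , -0.40969485,  2.4819107 ]), 'ft_torque': array([-0.00793612, -0.04003822, -0.07916671]), 'gripper_width': 0.2692924320014397, 'joint_pos': array([-6.15931874e-01, -1.91661628e-01,  2.00697483e+00, -4.29721074e-05,
        1.32560049e+00,  1.69824956e-01])}
-45.01995463095933
```

View pics/s3.png

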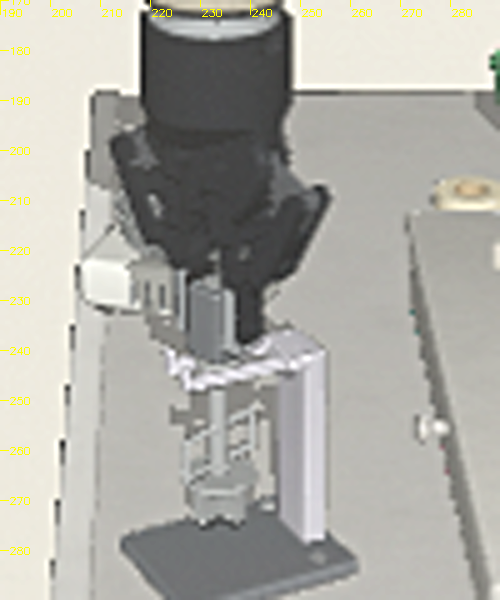

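The grip is held: opening 0.27 is about 23 mm. Next I'll lift 17 mm and draw out along the stand's -x (yaw about 205°).

>>> send_rows(
  steps=[
    [0,0,-0.006,0,0,0],
    [0,0,-0.006,0,0,0],
    [0,0,-0.005,0,0,0],
    [0,0,0,0,0,0],
    [0,0,0,0,0,0],
  ],
)

```text
time: 5.3
tool_pos: [0.4404, -0.2207, 0.1529]
tool_rot: [-0.0, 0.924, 0.383, -0.0]
contact_force: [0.3, -0.8, -2.4]
gripper_width: 0.273
```

```bash
python3 - <<'E'
from h import *
from p import *
from plant import manip
s=manip.grab_frame('side');crop(s,190,170,100,120,5,'pics/s4.png')
st=manip.state();print({k:st[k] for k in('time','tool_pos','contact_force','ft_torque','gripper_width')})
x,y,z=st['tool_pos'];a=np.radians(25.5)
plan([(x-.075*np.cos(a),y-.075*np.sin(a),z,-45,6)])
E
```

```text
{'time': 5.35, 'tool_pos': array([ 0.44035846, -0.22071561,  0.15281016]), 'contact_force': array([ 0.01663667, -0.07327218, -2.2021967 ]), 'ft_torque': array([-0.00761104, -0.01727975,  0.00974986]), 'gripper_width': 0.27374818777621257}
start [ 0.4404 -0.2207  0.1528] yaw -45.01 tiltz [-7.e-04  5.e-04 -1.e+00]
[[-0.0118, -0.0042, 0.0, -0.0, 0.0, -0.0], [-0.0118, -0.0041, 0.0, -0.0, 0.0, -0.0], [-0.0118, -0.0042, 0.0, -0.0, 0.0, -0.0], [-0.0117, -0.0042, 0.0, -0.0, 0.0, -0.0], [-0.0118, -0.0041, 0.0, -0.0, 0.0, -0.0], [-0.0118, -0.0042, 0.0, -0.0, 0.0, -0.0]]
end [ 0.37268038 -0.2530137   0.1528401 ] -45.01413619666617 6
```

View pics/s4.png

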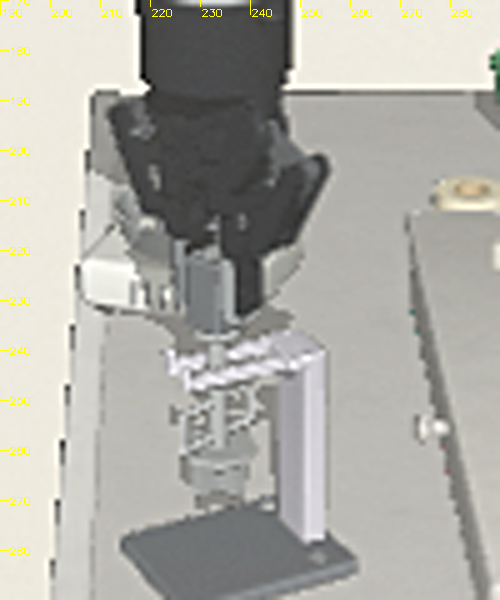

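>>> send_rows(
  steps=[
    [-0.0118,-0.0042,0,0,0,0],
    [-0.0118,-0.0041,0,0,0,0],
    [-0.0118,-0.0042,0,0,0,0],
    [-0.0117,-0.0042,0,0,0,0],
    [-0.0118,-0.0041,0,0,0,0],
    [-0.0118,-0.0042,0,0,0,0],
    [0,0,-0.02,0,0,0],
    [0,0,-0.03,0,0,0],
  ],
)

```text
time: 6.35
tool_pos: [0.3717, -0.2529, 0.2024]
tool_rot: [-0.001, 0.924, 0.382, -0.001]
contact_force: [0.3, 0.3, -2.1]
gripper_width: 0.27
```

```bash
python3 - <<'E'
from p import *
from plant import manip
st=manip.state();print({k:st[k] for k in('time','contact_force','ft_torque','gripper_width')})
plan([(.43,0,.205,-26,8),(.4310,.1240,.195,-11.6,5)])
E
```

```text
{'time': 6.35, 'contact_force': array([ 0.29297798,  0.29964912, -2.11453788]), 'ft_torque': array([-0.02728109,  0.00120388,  0.02865323]), 'gripper_width': 0.2698549780511853}
start [ 0.3717 -0.2529  0.2024] yaw -45.04 tiltz [-0.0022  0.0021 -1.    ]
[[0.0275, -0.0172, -0.0003, -0.0, -0.0, -2.4], [0.0282, -0.0161, -0.0002, -0.0, -0.0, -2.4], [0.0288, -0.0148, -0.0003, -0.1, -0.0, -2.3], [0.0294, -0.0137, -0.0003, 0.0, -0.0, -2.4], [0.03, -0.0124, -0.0003, -0.0, -0.0, -2.4], [0.0304, -0.0112, -0.0003, -0.0, -0.0, -2.4], [0.0309, -0.0099, -0.0003, -0.0, -0.0, -2.4], [0.0313, -0.0086, -0.0003, -0.1, -0.0, -2.3]]
[[0.0224, -0.0107, 0.002, 0.0, -0.0, -2.9], [0.0229, -0.0096, 0.002, 0.0, -0.0, -2.9], [0.0233, -0.0084, 0.002, 0.0, -0.0, -2.9], [0.0237, -0.0072, 0.002, 0.0, -0.0, -2.9], [0.0241, -0.006, 0.002, 0.0, -0.0, -2.8]]
end [0.43096297 0.12401828 0.19502396] -11.64496554869815 13
```

>>> send_rows(
  steps=[
    [0.0275,-0.0172,-0.0003,0,0,-2.4],
    [0.0282,-0.0161,-0.0002,0,0,-2.4],
    [0.0288,-0.0148,-0.0003,0,0,-2.3],
    [0.0294,-0.0137,-0.0003,0,0,-2.4],
    [0.03,-0.0124,-0.0003,0,0,-2.4],
    [0.0304,-0.0112,-0.0003,0,0,-2.4],
    [0.0309,-0.0099,-0.0003,0,0,-2.4],
    [0.0313,-0.0086,-0.0003,0,0,-2.3],
  ],
)

```text
time: 7.35
tool_pos: [0.431, 0.0004, 0.2055]
tool_rot: [0.0, 0.848, 0.53, 0.0]
contact_force: [0.2, -0.5, -1.5]
gripper_width: 0.268
```

>>> send_rows(
  steps=[
    [0.0224,-0.0107,0.002,0,0,-2.9],
    [0.0229,-0.0096,0.002,0,0,-2.9],
    [0.0233,-0.0084,0.002,0,0,-2.9],
    [0.0237,-0.0072,0.002,0,0,-2.9],
    [0.0241,-0.006,0.002,0,0,-2.8],
    [0,0,0,0,0,0],
    [0,0,0,0,0,0],
    [0,0,0,0,0,0],
  ],
)

```text
time: 8.35
tool_pos: [0.4321, 0.123, 0.1956]
tool_rot: [0.0, 0.775, 0.631, -0.0]
contact_force: [0.2, -0.0, -1.8]
gripper_width: 0.273
```

```bash
python3 - <<'E'
from p import *
from h import *
from plant import manip
s=manip.grab_frame('side');t=manip.grab_frame('top')
cv2.imwrite('pics/side5.png',s);cv2.imwrite('pics/top5.png',t)
crop(t,180,205,90,75,7,'pics/t5.png');crop(s,190,140,75,100,6,'pics/s5.png')
st=manip.state();print({k:st[k] for k in('time','tool_pos','contact_force','ft_torque','gripper_width')})
plan([(.4310,.1240,.195,-11.6,1)])
E
```

```text
{'time': 8.45, 'tool_pos': array([0.43207066, 0.1231082 , 0.19554166]), 'contact_force': array([-0.1542308 ,  1.0088288 , -2.15750634]), 'ft_torque': array([0.05580941, 0.03567807, 0.0228898 ]), 'gripper_width': 0.2716470499268256}
start [0.4321 0.1231 0.1955] yaw -11.69 tiltz [-0.e+00  1.e-04 -1.e+00]
[[0.0007, -0.0012, 0.0005, -0.0, -0.0, -0.1]]
end [0.4310373  0.12403679 0.19504179] -11.586073444729886 1
```

View pics/t5.png

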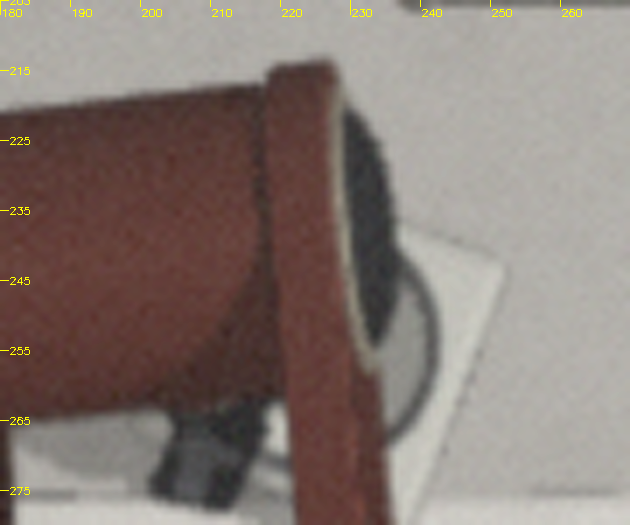

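View pics/s5.png

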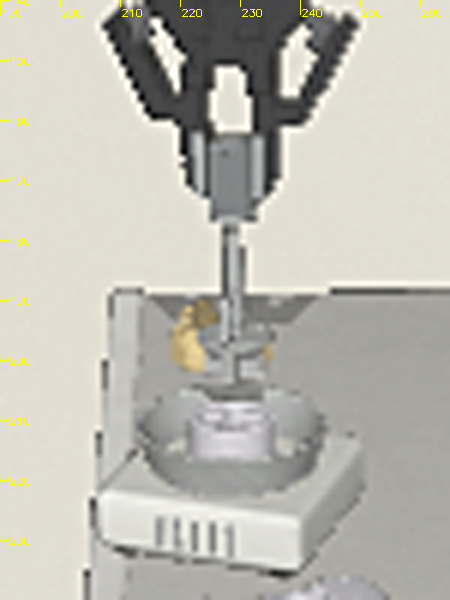

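The side view shows the stirrer above the hub. Stem column is about 228.4, hub column about 228.3. I'll enlarge to compare more precisely.

```bash
python3 - <<'E'
from h import *
from plant import manip
s=cv2.imread('pics/side5.png')
crop(s,208,180,42,40,14,'pics/s5b.png')
S=manip.get_calibration('side')
for dx,dy in((0,0),(.002,0),(0,.002)):
    x,y=.4310+dx,.1240+dy
    print(dx,dy,proj(S,[[x,y,.068],[x,y,.0920],[x,y,.114],[x,y,.118],[x,y,.15]]).round(2).tolist())
E
```

```text
0 0 [[228.32, 209.12], [228.24, 202.4], [228.16, 196.17], [228.15, 195.03], [228.03, 185.82]]
0.002 0 [[228.93, 209.11], [228.85, 202.4], [228.77, 196.17], [228.76, 195.02], [228.65, 185.81]]
0 0.002 [[228.32, 208.88], [228.23, 202.17], [228.16, 195.95], [228.14, 194.81], [228.03, 185.61]]
```

View pics/s5b.png

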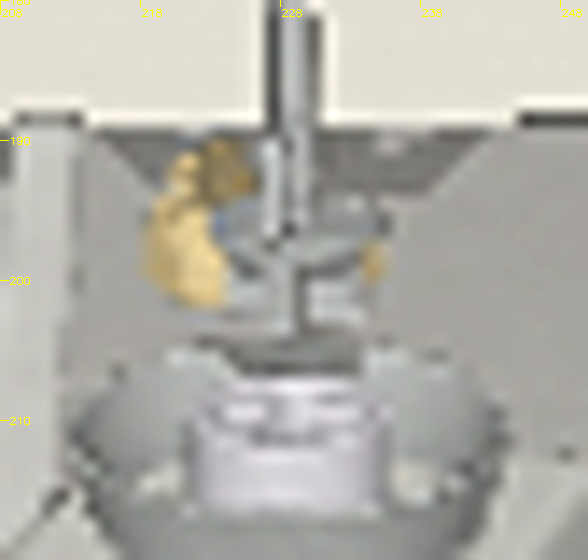

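```bash
python3 - <<'E'
import cv2,numpy as np
s=cv2.imread('pics/side5.png').astype(int)
g=s.sum(2)//3
print('cols',list(range(218,242)))
for r in list(range(160,176,3))+[181,183,186,193,194,195,196,197,200,201,202]+list(range(206,217)): print(r,g[r,218:242].tolist())
E
```

```text
cols [218, 219, 220, 221, 222, 223, 224, 225, 226, 227, 228, 229, 230, 231, 232, 233, 234, 235, 236, 237, 238, 239, 240, 241]
160 [177, 31, 49, 55, 53, 49, 41, 106, 182, 173, 170, 172, 176, 179, 32, 53, 56, 53, 45, 41, 32, 34, 82, 178]
163 [173, 182, 21, 59, 132, 148, 38, 75, 88, 107, 108, 106, 87, 74, 127, 130, 47, 43, 87, 184, 172, 169, 168, 169]
166 [171, 182, 179, 43, 105, 149, 60, 107, 103, 99, 102, 102, 102, 84, 126, 130, 44, 43, 91, 183, 171, 169, 168, 169]
169 [170, 173, 177, 36, 101, 150, 61, 108, 101, 102, 101, 102, 100, 85, 128, 128, 42, 37, 83, 180, 170, 169, 168, 168]
172 [169, 169, 171, 174, 168, 125, 44, 103, 101, 102, 102, 103, 100, 89, 132, 124, 83, 178, 174, 169, 169, 169, 168, 168]
175 [169, 169, 167, 168, 169, 172, 171, 79, 88, 93, 96, 98, 100, 94, 125, 180, 171, 170, 168, 169, 168, 169, 169, 169]
181 [168, 169, 168, 169, 169, 167, 168, 172, 167, 62, 141, 125, 90, 176, 170, 169, 168, 168, 169, 169, 168, 169, 168, 170]
183 [168, 168, 168, 168, 167, 168, 169, 172, 169, 62, 143, 127, 81, 179, 170, 169, 168, 167, 168, 168, 169, 168, 168, 169]
186 [168, 168, 168, 168, 
[... 1731 characters left out ...]
 142, 111, 121, 119, 132, 126, 144, 165, 152, 130, 112, 129, 125, 123, 117, 115, 108]
212 [113, 120, 118, 96, 128, 145, 148, 162, 168, 174, 171, 169, 167, 157, 152, 144, 129, 112, 129, 121, 118, 114, 110, 104]
213 [111, 134, 143, 110, 126, 145, 152, 158, 163, 165, 164, 162, 164, 160, 153, 144, 127, 115, 146, 143, 134, 117, 98, 74]
214 [152, 150, 145, 110, 126, 146, 154, 158, 161, 167, 166, 164, 160, 160, 154, 145, 129, 114, 147, 144, 140, 117, 132, 99]
215 [125, 115, 122, 111, 127, 147, 156, 164, 165, 170, 171, 168, 164, 158, 156, 145, 127, 107, 127, 146, 143, 89, 98, 88]
216 [106, 109, 111, 136, 121, 129, 136, 142, 134, 135, 140, 139, 146, 148, 141, 138, 145, 113, 100, 107, 104, 99, 95, 82]
```

```bash
python3 - <<'E'
from p import *
plan([(.4296,.1232,.1735,-11.6,4)])
E
```

```text
start [0.4321 0.1231 0.1955] yaw -11.69 tiltz [-0.e+00  1.e-04 -1.e+00]
[[-0.0001, -0.0006, 0.0055, -0.0, -0.0, -0.0], [-0.0001, -0.0006, 0.0055, -0.0, -0.0, -0.0], [-0.0001, -0.0006, 0.0055, -0.0, -0.0, -0.1], [-0.0001, -0.0006, 0.0055, -0.0, -0.0, 0.0]]
end [0.42963845 0.12320342 0.17354177] -11.586073444729886 4
```

>>> send_rows(
  steps=[
    [-0.0001,-0.0006,0.0055,0,0,0],
    [-0.0001,-0.0006,0.0055,0,0,0],
    [-0.0001,-0.0006,0.0055,0,0,-0.1],
    [-0.0001,-0.0006,0.0055,0,0,0],
    [0,0,0,0,0,0],
    [0,0,0,0,0,0],
  ],
)

```text
time: 9.2
tool_pos: [0.4296, 0.1239, 0.1736]
tool_rot: [-0.0, 0.774, 0.633, 0.0]
contact_force: [0.0, -0.7, -3.4]
gripper_width: 0.27
```

```bash
python3 - <<'E'
from p import *
from h import *
from plant import manip
s=manip.grab_frame('side');cv2.imwrite('pics/side6.png',s)
crop(s,208,180,42,40,14,'pics/s6.png')
g=s.astype(int).sum(2)//3
print(list(range(218,242)))
for r in [168,180,184,188,190,200,202,203,204,205,206,208,213,214,215]:print(r,g[r,218:242].tolist())
st=manip.state();print({k:st[k] for k in('time','tool_pos','contact_force','ft_torque','gripper_width')})
E
```

```text
[218, 219, 220, 221, 222, 223, 224, 225, 226, 227, 228, 229, 230, 231, 232, 233, 234, 235, 236, 237, 238, 239, 240, 241]
168 [181, 178, 33, 55, 73, 33, 79, 191, 181, 179, 178, 181, 177, 62, 38, 52, 47, 97, 192, 184, 179, 176, 175, 172]
180 [169, 169, 170, 173, 177, 174, 94, 100, 101, 102, 102, 101, 87, 87, 183, 173, 173, 170, 169, 169, 169, 170, 169, 170]
184 [169, 168, 169, 170, 170, 172, 175, 176, 174, 125, 83, 94, 180, 175, 170, 169, 170, 169, 169, 169, 169, 169, 169, 170]
188 [178, 178, 180, 180, 181, 179, 181, 183, 175, 131, 133, 105, 186, 182, 181, 181, 181, 181, 180, 179, 180, 182, 181, 181]
190 [99, 130, 123, 88, 76, 101, 86, 87, 92, 137, 139, 93, 91, 92, 90, 91, 89, 97, 129, 122, 90, 92, 93, 91]
200 [126, 122, 124, 148, 149, 108, 129, 112, 114, 95, 116, 120, 110, 120, 139, 104, 127, 128, 126, 125, 125, 124, 124, 125]
202 [127, 126, 126, 126, 113, 107, 112, 114, 118, 114, 119, 111, 110, 111, 111, 109, 115, 129, 126, 126, 126, 126, 126, 127]
203 [126, 126, 127, 127, 117, 125, 129, 115, 73, 74, 100, 101, 111, 123, 124, 109, 114, 127, 126, 126, 126, 127, 127, 126]
204 [126, 125,
[... 377 characters left out ...]
, 140, 125, 127, 143, 135, 121, 129, 146, 145, 138, 112, 142, 133, 136, 135, 130, 127, 124, 117]
213 [111, 135, 144, 110, 128, 146, 153, 159, 165, 166, 165, 163, 166, 161, 153, 145, 127, 115, 146, 143, 135, 118, 98, 75]
214 [154, 150, 146, 112, 127, 146, 154, 159, 163, 167, 167, 163, 161, 161, 155, 146, 128, 114, 147, 146, 140, 118, 133, 98]
215 [125, 116, 121, 113, 128, 148, 157, 164, 165, 171, 171, 169, 164, 158, 156, 146, 128, 108, 128, 145, 143, 90, 99, 89]
{'time': 9.25, 'tool_pos': array([0.42970484, 0.12391795, 0.1737518 ]), 'contact_force': array([-0.59795164,  0.38991297, -2.28425358]), 'ft_torque': array([ 0.05574405,  0.04404264, -0.0382171 ]), 'gripper_width': 0.2739898318544315}
```

View pics/s6.png

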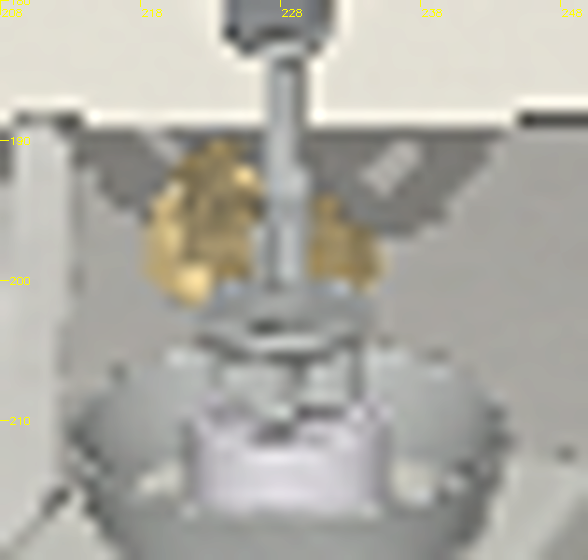

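Collar (222–234) and hub (221–235) are both centred at column 228. I'll lower slowly and watch the force.

>>> send_rows(
  steps=[
    [-0.0004,0,0.0015,0,0,0],
    [-0.0003,0,0.0015,0,0,0],
    [0,0,0.0015,0,0,0],
    [0,0,0.001,0,0,0],
    [0,0,0,0,0,0],
  ],
)

```text
time: 9.88
tool_pos: [0.43, 0.1236, 0.1687]
tool_rot: [-0.0, 0.774, 0.633, 0.001]
contact_force: [0.9, 1.7, 2.3]
gripper_width: 0.276
```

```bash
python3 - <<'E'
from p import *
from h import *
from plant import manip
s=manip.grab_frame('side');cv2.imwrite('pics/side7.png',s)
crop(s,208,180,42,40,14,'pics/s7.png')
for i in range(1):
    st=manip.state();print({k:st[k].round(3) if hasattr(st[k],'round') else st[k] for k in('time','tool_pos','contact_force','ft_torque','gripper_width')})
E
```

```text
{'time': 9.925, 'tool_pos': array([0.43 , 0.124, 0.169]), 'contact_force': array([0.531, 1.059, 3.047]), 'ft_torque': array([ 0.604, -0.07 ,  0.005]), 'gripper_width': 0.26746456474873503}
```

View pics/s7.png

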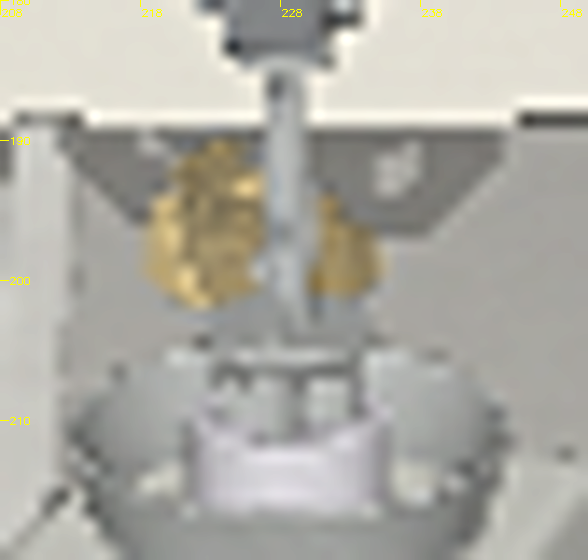

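The force is up about 5 N and the hub pushes the tool towards +y, so the splines ride an edge with the stirrer slightly too far in -y. I'll shift by +y in small steps.

>>> send_rows(
  steps=[
    [0.0005,-0.0001,0,0,0,0],
    [0.0005,-0.0001,0,0,0,0],
    [0,0,0,0,0,0],
  ],
)

```text
time: 10.3
tool_pos: [0.4295, 0.1244, 0.1678]
tool_rot: [-0.0, 0.774, 0.633, 0.0]
contact_force: [2.0, 1.5, 0.4]
gripper_width: 0.267
```

```bash
cat > st.py <<'E'
from plant import manip
from p import *
st=manip.state();print({k:st[k].round(4) if hasattr(st[k],'round') else st[k] for k in('time','tool_pos','contact_force','ft_torque')}, yawof(cur()[1]))
E
python3 st.py
```

```text
{'time': 10.3, 'tool_pos': array([0.4295, 0.1244, 0.1678]), 'contact_force': array([1.9687, 1.5157, 0.421 ]), 'ft_torque': array([ 0.5103, -0.4077,  0.0328])} -11.508884804698443
```

>>> send_rows(
  steps=[
    [0.0005,0.0002,0,0,0,0],
    [0.0005,0.0003,0,0,0,0],
    [0,0,0,0,0,0],
  ],
)

```text
time: 10.68
tool_pos: [0.4296, 0.1249, 0.1674]
tool_rot: [-0.0, 0.774, 0.633, -0.001]
contact_force: [0.4, 1.6, -0.5]
gripper_width: 0.273
```

```bash
python3 st.py
```

```text
{'time': 10.675, 'tool_pos': array([0.4296, 0.1249, 0.1674]), 'contact_force': array([ 0.3533,  1.5548, -0.489 ]), 'ft_torque': array([ 0.3265, -0.135 , -0.0176])} -11.512295266349394
```

Forces are falling. I'll continue +y and go down.

>>> send_rows(
  steps=[
    [0.0007,0,0,0,0,0],
    [0.0006,0,0.001,0,0,0],
    [0,0,0.001,0,0,0],
    [0,0,0,0,0,0],
  ],
)

```text
time: 11.18
tool_pos: [0.4301, 0.1262, 0.1656]
tool_rot: [-0.0, 0.774, 0.633, -0.0]
contact_force: [0.1, 0.0, -1.7]
gripper_width: 0.272
```

```bash
python3 st.py
```

```text
{'time': 11.175, 'tool_pos': array([0.4301, 0.1262, 0.1656]), 'contact_force': array([ 0.0715,  0.0283, -1.726 ]), 'ft_torque': array([0.0154, 0.0186, 0.0039])} -11.512150079214747
```

The foot is in the slots, free at about 6 mm depth. Next I'll go on down to the pin.

>>> send_rows(
  steps=[
    [0,0,0.0015,0,0,0],
    [0,0,0.0015,0,0,0],
    [0,0,0.0015,0,0,0],
    [0,0,0.0015,0,0,0],
    [0,0,0,0,0,0],
  ],
)

```text
time: 11.8
tool_pos: [0.4302, 0.1263, 0.1597]
tool_rot: [-0.0, 0.774, 0.633, -0.0]
contact_force: [0.5, -0.6, -2.0]
gripper_width: 0.272
```

```bash
python3 st.py
```

```text
{'time': 11.8, 'tool_pos': array([0.4302, 0.1263, 0.1597]), 'contact_force': array([ 0.5076, -0.6278, -1.9752]), 'ft_torque': array([-0.0239, -0.0052, -0.0408])} -11.514797978098375
```

>>> send_rows(
  steps=[
    [0,0,0.0015,0,0,0],
    [0,0,0.0015,0,0,0],
    [0,0,0.0015,0,0,0],
    [0,0,0.0015,0,0,0],
    [0,0,0,0,0,0],
  ],
)

```text
time: 12.42
tool_pos: [0.4306, 0.1264, 0.1545]
tool_rot: [-0.0, 0.774, 0.633, 0.0]
contact_force: [-0.7, 0.8, 4.2]
gripper_width: 0.269
```

```bash
python3 st.py
```

```text
{'time': 12.425, 'tool_pos': array([0.4306, 0.1264, 0.1545]), 'contact_force': array([-0.6567,  0.7861,  4.2112]), 'ft_torque': array([-0.0512,  0.4673,  0.032 ])} -11.513999067247905
```

The spring pin is engaged: +6.2 N at about 3 mm travel, as expected. On to the end.

>>> send_rows(
  steps=[
    [0,-0.0004,0.001,0,0,0],
    [0,0,0.001,0,0,0],
    [0,0,0.001,0,0,0],
    [0,0,0.001,0,0,0],
    [0,0,0,0,0,0],
  ],
)

```text
time: 13.05
tool_pos: [0.4305, 0.1265, 0.1507]
tool_rot: [0.0, 0.774, 0.633, 0.001]
contact_force: [-1.8, -0.6, 6.7]
gripper_width: 0.27
```

```bash
python3 st.py
```

```text
{'time': 13.05, 'tool_pos': array([0.4305, 0.1265, 0.1507]), 'contact_force': array([-1.7761, -0.5797,  6.706 ]), 'ft_torque': array([-0.0819,  0.4135,  0.04  ])} -11.514829295757803
```

>>> send_rows(
  steps=[
    [0,-0.0004,0.0007,0,0,0],
    [0,0,0.0007,0,0,0],
    [0,0,0.0006,0,0,0],
    [0,0,0,0,0,0],
  ],
)

```text
time: 13.55
tool_pos: [0.4305, 0.1265, 0.1496]
tool_rot: [0.001, 0.774, 0.633, 0.001]
contact_force: [-2.9, -1.0, 9.6]
gripper_width: 0.27
```

```bash
python3 st.py
```

```text
{'time': 13.55, 'tool_pos': array([0.4305, 0.1265, 0.1496]), 'contact_force': array([-2.9095, -1.0219,  9.5564]), 'ft_torque': array([-0.1722,  0.6108,  0.0147])} -11.513676694792318
```

>>> send_rows(
  steps=[
    [0,-0.0004,0.0007,0,0,0],
    [0,0,0.0007,0,0,0],
    [0,0,0.0006,0,0,0],
    [0,0,0,0,0,0],
  ],
)

```text
time: 14.05
tool_pos: [0.4306, 0.1266, 0.1495]
tool_rot: [0.001, 0.774, 0.633, 0.001]
contact_force: [-4.4, -1.8, 17.7]
gripper_width: 0.27
```

```bash
python3 st.py
```

```text
{'time': 14.05, 'tool_pos': array([0.4306, 0.1266, 0.1495]), 'contact_force': array([-4.4211, -1.805 , 17.7068]), 'ft_torque': array([-0.2806,  1.4103, -0.0134])} -11.509301178885833
```

```bash
python3 - <<'E'
from p import *
from h import *
from plant import manip
s=manip.grab_frame('side');cv2.imwrite('pics/side8.png',s)
crop(s,203,155,52,70,8,'pics/s8.png')
S=manip.get_calibration('side');x,y=.4305,.1255
print(proj(S,[[x,y,z] for z in(.068,.072,.142,.182)]).round(1).tolist())
E
python3 st.py
```

```text
[[228.2, 208.9], [228.2, 207.8], [227.9, 188.0], [227.8, 176.3]]
{'time': 14.1, 'tool_pos': array([0.4306, 0.1266, 0.1496]), 'contact_force': array([-5.8228, -2.4289, 17.2336]), 'ft_torque': array([-0.3433,  1.3462,  0.0214])} -11.509612113546275
```

View pics/s8.png

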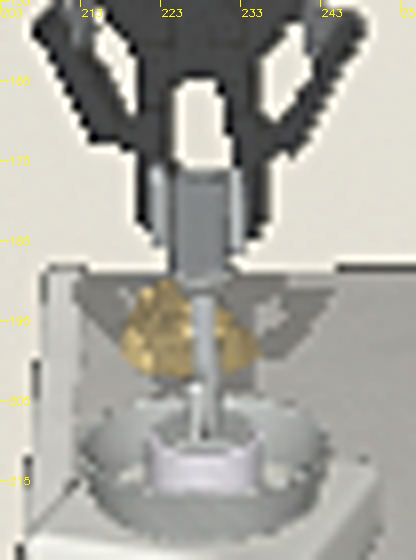

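The collar lies on the hub at about (228,208). The side force of about -5 N isn't explained, so I'll undo the -x shifts and see.

>>> send_rows(
  steps=[
    [0,0.0006,0,0,0,0],
    [0,0.0006,0,0,0,0],
    [0,0,0,0,0,0],
    [0,0,0,0,0,0],
  ],
)

```text
time: 14.6
tool_pos: [0.4309, 0.1265, 0.1495]
tool_rot: [-0.0, 0.774, 0.633, 0.0]
contact_force: [-8.0, -0.8, 20.1]
gripper_width: 0.268
```

```bash
python3 st.py
```

```text
{'time': 14.6, 'tool_pos': array([0.4309, 0.1265, 0.1495]), 'contact_force': array([-7.989 , -0.8226, 20.1109]), 'ft_torque': array([-0.2351,  1.979 ,  0.0259])} -11.505126683828484
```

>>> send_rows(
  steps=[
    [0,-0.0007,0,0,0,0],
    [0,-0.0007,0,0,0,0],
    [0,-0.0007,0,0,0,0],
    [0,-0.0007,0,0,0,0],
    [0,0,0,0,0,0],
  ],
)

```text
time: 15.22
tool_pos: [0.4301, 0.1267, 0.1496]
tool_rot: [0.002, 0.774, 0.633, 0.002]
contact_force: [-0.8, -1.9, 14.3]
gripper_width: 0.274
```

```bash
python3 st.py
```

```text
{'time': 15.225, 'tool_pos': array([0.4301, 0.1267, 0.1496]), 'contact_force': array([-0.7764, -1.9433, 14.2793]), 'ft_torque': array([-0.4435,  0.5349, -0.0395])} -11.50953568138265
```

>>> send_rows(
  steps=[
    [-0.0003,-0.0003,0.0006,0,0,0],
    [-0.0002,-0.0002,0.0006,0,0,0],
    [0,0,0,0,0,0],
    [0,0,0,0,0,0],
    [0,0,0,0,0,0],
    [0,0,0,0,0,0],
  ],
)

```text
time: 15.98
tool_pos: [0.4301, 0.1266, 0.1495]
tool_rot: [0.002, 0.774, 0.633, 0.003]
contact_force: [-2.4, -1.2, 19.2]
gripper_width: 0.275
```

```bash
python3 st.py; python3 - <<'E'
from h import *
from plant import manip
s=manip.grab_frame('side');cv2.imwrite('pics/side9.png',s)
crop(s,208,180,42,40,14,'pics/s9.png')
E
python3 st.py
```

```text
{'time': 15.975, 'tool_pos': array([0.4301, 0.1266, 0.1495]), 'contact_force': array([-2.3868, -1.1534, 19.202 ]), 'ft_torque': array([-0.2656,  0.7979,  0.0158])} -11.514809566746859
{'time': 16.025, 'tool_pos': array([0.4301, 0.1266, 0.1495]), 'contact_force': array([-1.1732, -1.7273, 19.0006]), 'ft_torque': array([-0.3569,  0.7135, -0.0083])} -11.512058469767098
```

View pics/s9.png

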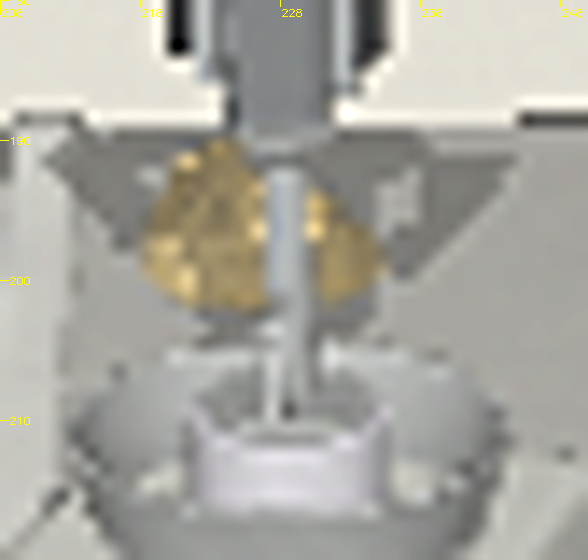

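View pics/side9.png

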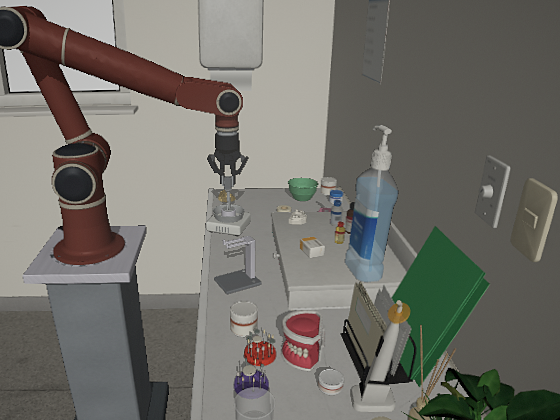

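The collar lies on the hub with no visible gap (rows 207–211), the fingers still hold the grip, and the bystanders haven't moved. The load stays steady at about 19 N and the height no longer changes, so I'm handing it in.

```bash
python3 -c "
from plant import manip
print(manip.job_done())"; python3 st.py
```

```text
the job is handed in; nothing more can be done
None
the job is handed in; nothing more can be done
```

The stirrer is seated fully home in the mixer's drive hub, and I handed the job in at about 16 s with the gripper still holding it down. I lifted it 17 mm off the fork, drew it out and carried it over. I turned the tool 33° to line the splines up with the slots; the foot first caught on a slot edge, and small sideways shifts guided by the force let it in.

**Last checks**
- **Depth:** the tool stopped hard at z = 0.1495 m, against 0.1496 m expected for home. Pressing harder (Fz reading from 9.6 to 20 N) moved it only about 0.1 mm.
- **Spring:** the force rose with depth about as the spring should. The final reading is a steady 19 N upward, so about 21 N of push against the 9.6 N spring.
- **Grip:** the opening stayed at 0.27, the width of the grip, so it is still held.
- **Picture:** the collar lies on the hub with no visible gap. The jar, cast and tape look undisturbed in the last side view.

**What disagreed**
- The hub centre read from the pictures was off by about 2 mm in y; the force-guided shifts made up for it.
- While pressing, a side force of up to 8 N built up. I eased it to about 1–2.5 N, but a moment of about 0.7 N m remains.
- The top camera was blocked by the arm at the mixer, so the final fit was checked only from the side view and the forces.

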